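Shut and latch the service hatch

ROBOT

A 7-joint arm with a two-finger parallel gripper is mounted at the origin on the work surface. World frame = base frame: x ahead of the robot, y to its left, z up, the work surface at z = 0. Lengths are in m, angles in rad, forces in N, time in s.
With the tool pointing down it reaches from about 0.35 to 0.9 m from the base axis. Payload 8.1 kg.
Tool frame: the origin (TCP) lies at the very end of the fingers, on their centre line; the grasp point (between the pads) lies 19 mm behind it; y points along the fingers, x is the direction in which the jaws open and shut, and the axes are right-handed (so a half turn about y gives the same grasp; the last joint's range is limited). The gripper opens to 92 mm and grips with 3 to 60 N. Pads are 19 mm wide; open, the fingers measure 130 mm over their backs; the gripper's body (75 mm by 190 mm) begins 47 mm behind the grasp point.
Start: joints at [-1.447, 0.434, 0.025, 1.573, -0.012, 1.134, -0.075], TCP at [0.141, 0.609, 0.227] pointing down, gripper open.
Joint ranges: [-2.62, 2.62], [-0.44, 2.09], [-1.27, 1.32], [0.08, 2.57], [-1.32, 4.46], [0.12, 2], [-2.74, 2.74]. Speed limits (rad/s): [2.22, 2.22, 3.01, 3.01, 3.14, 3.14, 3.14].

INTERFACE

Orientations are given as a rotation vector (axis times angle).
In Python, from cell import arm, imaging gives the robot as it stands. The module is installed in compiled form; this text tells all that it offers.
- The arm moves only by the tool send_rows, never from a script. Its argument "steps" is a list of rows, each a list of 5 numbers: the opening, from 0 (shut) to 1 (fully open), then the shift along the tool's x, y, z in cm, then the turn about the tool's y in rad. In form: [[jaw, x, y, z, roll], ...]. A call has 1 to 20 rows; each row is the pose to reach, as a shift and turn from the pose commanded when the call began, along the tool's axes at that moment; what a row does not reach only later rows make up. A row lasts 1/8 s, in which the tool goes at most 62.5 mm and 10.7 degrees, less where a joint would pass 70% of its speed; a pose out of reach is approached as far as the arm can. A call with a gripper value outside its range is refused whole. The fingers move at their own pace and stop on an object; "squeeze" is the grip in N (left out, the last holds). Time passes only in rows, so rows that repeat a pose let the fingers close. It gives the time, the measured TCP pose, the force and the opening at its end, in the units of the state.
- arm.observe(): the state, without advancing time (a new reading comes with each control period).
- imaging.get_image(name): name is "scene" or "side" or "wrist"; returns the picture (400x640x3 uint8, blue, green, red); there is no depth.
- imaging.camera_params(name): a dict with "camera_matrix" (3x3 intrinsics, pixels), "distortion" ([k1, k2, p1, p2, k3] as OpenCV has them; the pictures are not rectified), "position" and "orientation" of the camera in the world; the wrist camera has in their place "mount" (4x4, takes a point from camera to tool coordinates, whose origin is the TCP and whose axes are the tool frame's). Camera axes: x right, y down, z forward; pixel columns grow to the right and rows downward; lengths in m; the calibration is good to about 2 mm. A picture is of the moment at which its call begins: read the wrist's pose just before it. camera_params takes no time and is no camera call.
- arm.sign_off(): hands the job in, once; it reports no verdict.
The state is a dict: "clock": time; "joints": joint angles; "dq": joint speeds; "joint_efforts": joint torques, N m; "position": TCP position; "ee_rot": TCP orientation; "force": force on the tool from outside, world axes, zero at the start; "ft_torque": the same for the moment, N m; "width": opening from 0.0 (shut) to 1.0 (fully open).
Only numpy, scipy, OpenCV 4.12 (cv2) and the standard library are available. Lean on these libraries where they do the work, as an engineer would, in place of code of your own. Each camera call takes 0.05 s, during which the arm holds its last target.

TASK

The bench service box that houses the gas and water isolators has been left open. Swing its hatch gently down onto the rubber seal, then press it down at the wing knob, no harder than the seal needs, and turn the knob clockwise right up to its stop, so that the hidden tongue swings behind the frame edge and keeps the hatch down. Leave it latched and let go, and do not slam or force anything or disturb the other things on the bench.

Things in the scene. Friction and masses are not known exactly. Their poses are not given: they have to be found in the camera images.
- service_box: Grey steel box fixed to the bench, 260 (x) x 300 (y) x 110 mm high, open on top inside a 22 mm wide, 3 mm thick flange (the frame; its front run is a bare steel rail). It stands on levelling feet, its underside 4 to 14 mm above the bench. Origin: centre of its underside; x points from the front (the knob's side) to the hinge side, z up. Copper pipes stand out 200 mm to each side of its centre, 55 mm high.
- hatch (a joint): Hinge angle of the white 268 x 308 x 3 mm hatch (0.35 kg), rad: 0 level, its underside 115 mm above the box's underside; grows as its front rises. A stiff hinge: it stays where it is left. Its seal meets the front frame somewhere between 0 and 0.042 and it latches 0.014 below that: the front frame is a rail in slotted holes, set anywhere from 3 mm below to 7 mm above the box's rim and not measured, so find it by feel.
- seal: Black rubber strip, 12 x 270 x 8.5 mm, under the hatch's front edge, 251 mm from the hinge; origin on the hatch's underside. It springs back at 6 N/mm and is pressed about 3.5 mm when latched. 12 to 18 N of push at the knob let the tongue pass under the frame; more than 28 N on the seal (about as much push at the knob) crushes it.
- hatch_hinge (a point): Middle of the hatch's hinge axis, on the far side of the box, 132 mm behind its centre and 115 mm above its underside. y runs along the hinge; they turn with the hatch: -x runs along it to its front edge, z out of the hatch's top face.
- hatch_edge (a point): Point on the hatch's top face, 14 mm in from the free front edge and 75 mm to the side of the knob (along +y), 252 mm from the hinge: a clear place to push the hatch down. Same axes as hatch_hinge; turns with the hatch.
- knob (a joint): Angle of the black wing knob, rad: 0 tongue drawn back (wing parallel to the front edge), grows clockwise seen from above, stop at 1.52 (wing points to the front edge). About 0.06 N m to turn. The tongue meets the frame at about 0.5: it passes under only if the hatch is pressed down there, else it strikes the frame's edge and blocks; it then slides under the frame to the stop.
- knob_wing (a point): Centre of the knob's wing: on the knob's axis, 216 mm from the hinge, 18 mm above the hatch's top face. Wing 52 mm long (along y, red end and hidden tongue at -y), 10 mm thick (x), 24 mm high, standing on a round metal flange 54 mm wide and 6 mm high that turns with it. z is the knob's axis, out of the hatch.
- beaker: Bystander: glass beaker, 72 mm wide, 95 mm high; origin under its centre.
- petri_dish: Bystander: clear dish, 92 mm wide, 15 mm high; origin under its centre.
- slide_box: Bystander: blue slide box 96 x 86 x 33 mm; origin under its centre.
- spanner: Bystander: steel spanner 170 mm long along x, 8 mm high, lying left of the box; origin under its middle.
- reagent_bottle: Bystander: amber bottle with blue cap, 60 mm wide, 130 mm high, right of the box; origin under its centre.
- marker_pen: Bystander: white pen with green cap, 135 mm long along x, 15 mm thick, lying to the right of the box's front; origin under its middle.

How it is judged:
By the outcome, as a careful person would: the job done as asked, in the order asked, and still so for the second after the job is handed in, with the robot touching nothing.
It also fails if it takes over 67 s, if anything falls off the work surface, if the arm or the gripper's body presses on something with over 40 N, if the wrist force passes 120 N, or if a joint passes its speed limit or range.

## Working session

There is one attempt and no reset: what is moved stays moved. The work goes in short steps, Python scripts to look and compute and a tool call to move; the robot and the scene stay as the last step left them, time stands still between calls to the robot, and variables do not carry over. Pictures are saved under pics/ and viewed, and the job is handed in when it is done.

Besides the shell and the picture viewer there is one more tool, called after "Request:" as name([rows], argument=value, ...), one row to a line, values as JSON. send_rows: Moves the arm, as the interface text tells. Its arguments: {"type":"object","properties":{"steps":{"type":"array","items":{"type":"array","items":{"type":"number"}}},"squeeze":{"type":"number"}},"required":["steps"]}

```bash
mkdir -p pics
python3 - <<'E'
from cell import arm, imaging
import cv2
s=arm.observe()
for k,v in s.items(): print(k,v)
for n in ["scene","side","wrist"]:
    cv2.imwrite(f"pics/{n}0.png",imaging.get_image(n)); print(n,imaging.camera_params(n))
E
```

```text
clock 0.0
joints [-1.44657484  0.43524778  0.02496388  1.5741233  -0.01156054  1.1339713
 -0.0751058 ]
dq [ 1.33780953e-03 -1.74214897e-04 -4.13863919e-05  1.40743381e-03
 -1.22832696e-03  1.78941828e-03 -5.47604071e-04]
joint_efforts [-4.54718411e-04 -6.67854881e+01  9.84954759e-01 -3.14470696e+01
 -6.04967074e-02  4.26859839e-02  1.69590294e-04]
position [0.14049889 0.60847187 0.22591933]
ee_rot [-1.30917403 -1.03968156  1.04158409]
force [ 0.15488939  0.16140373 -0.6493021 ]
ft_torque [-0.00193996  0.04357407 -0.01126102]
width 0.9939911079307091
scene {'camera_matrix': array([[376.2787849 ,   0.        , 316.96316085],
       [  0.        , 376.2787849 , 191.42997877],
       [  0.        ,   0.        ,   1.        ]]), 'distortion': array([-0.07819774,  0.        ,  0.        ,  0.        ,  0.        ]), 'position': array([1.29031417, 0.11372666, 0.75092507]), 'orientation': array([-1.51383212, -1.91288076,  0.87411841])}
side {'camera_matrix': array([[420.01957168,   0.        , 322.38850277],
       [  0.        , 420.01957168, 204.11795034],
       [  0.        ,   0.        ,   1.        ]]), 'distortion': array([-0.01544449,  0.        ,  0.        ,  0.        ,  0.        ]), 'position': array([-0.13949124, -0.6475043 ,  1.07317535]), 'orientation': array([-2.20838145,  0.98639129, -0.36689951])}
wrist {'camera_matrix': array([[302.98229426,   0.        , 319.13052368],
       [  0.        , 302.98229426, 197.72880039],
       [  0.        ,   0.        ,   1.        ]]), 'distortion': array([0.0118114, 0.       , 0.       , 0.       , 0.       ]), 'mount': array([[ 9.99999706e-01,  6.78631040e-04,  3.56436970e-04,
        -5.37997809e-04],
       [-1.67607117e-04, -2.60164549e-01,  9.65564280e-01,
        -1.57452944e-01],
       [ 7.47994156e-04, -9.65564056e-01, -2.60164358e-01,
         7.17806934e-02],
       [ 0.00000000e+00,  0.00000000e+00,  0.00000000e+00,
         1.00000000e+00]])}
```

View pics/scene0.png

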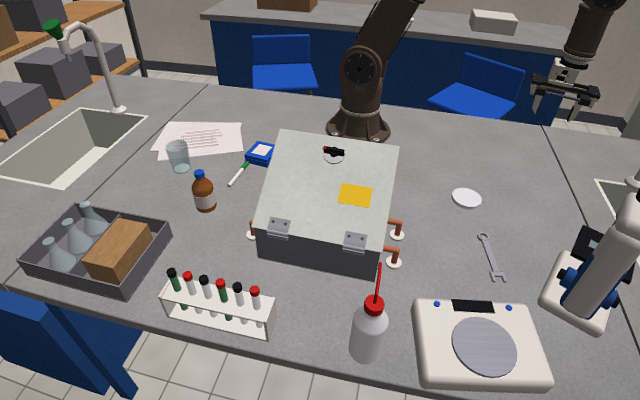

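View pics/side0.png

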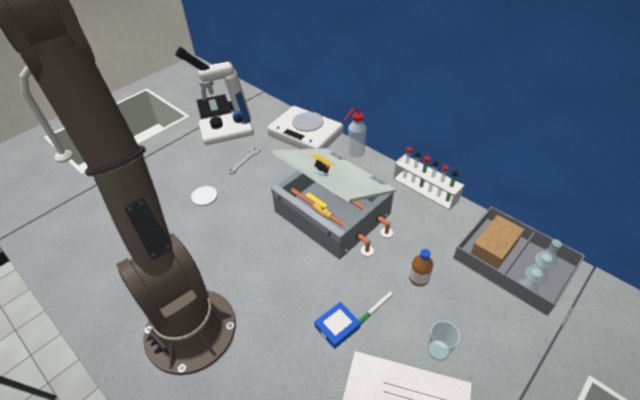

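View pics/wrist0.png

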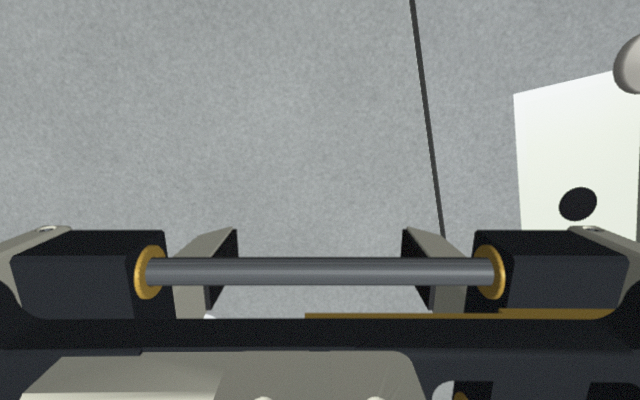

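Run:
```python
import cv2
a=cv2.imread("pics/scene0.png")[115:285,235:415]; cv2.imwrite("pics/scene0z.png",cv2.resize(a,None,fx=3.5,fy=3.5,interpolation=cv2.INTER_CUBIC))
a=cv2.imread("pics/side0.png")[135:265,260:410]; cv2.imwrite("pics/side0z.png",cv2.resize(a,None,fx=4.5,fy=4.5,interpolation=cv2.INTER_CUBIC))
```

```text
(no output)
```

View pics/scene0z.png

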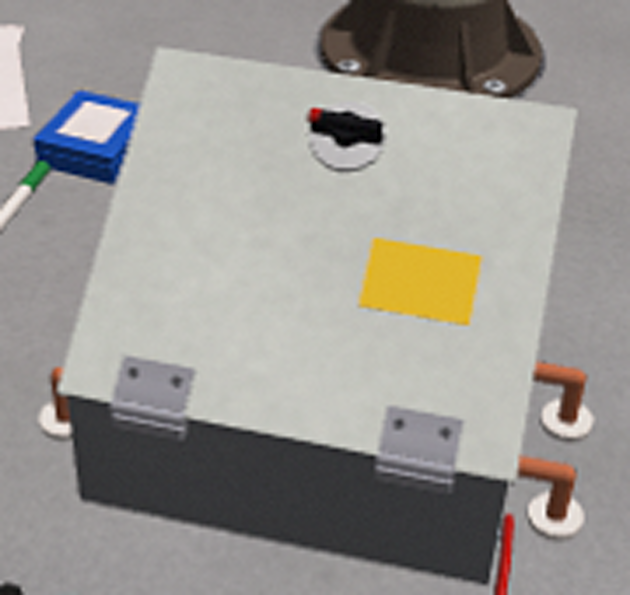

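View pics/side0z.png

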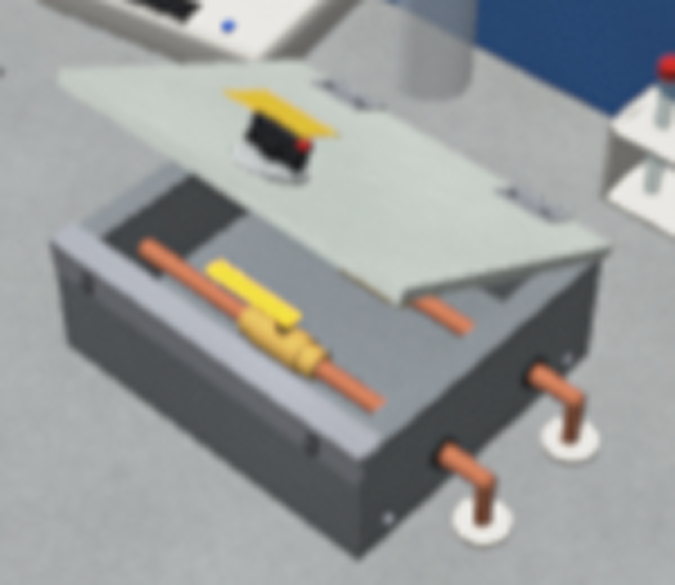

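```bash
cat > h.py <<'E'
import numpy as np, cv2
from scipy.spatial.transform import Rotation as R
from scipy.optimize import least_squares
def proj(p,c):
    Rw=R.from_rotvec(c["orientation"]).as_matrix()
    pc=(np.asarray(p)-c["position"])@Rw
    q,_=cv2.projectPoints(pc.reshape(-1,1,3),np.zeros(3),np.zeros(3),c["camera_matrix"],c["distortion"])
    return q.reshape(-1,2)
def box2w(p,b): # b=x,y,yaw,z0
    return R.from_euler('z',b[2]).apply(p)+[b[0],b[1],b[3]]
def hatch2w(p,b,th): # p in hinge frame
    return box2w(R.from_euler('y',th).apply(p)+[.132,0,.115],b)
def sc(l,z,o): return np.array(l)/z+np.array(o)
E
cat > fit.py <<'E'
from h import *
from cell import imaging
cs,cd=imaging.camera_params("scene"),imaging.camera_params("side")
H1=np.array([[-.266,-.154,.003],[-.266,.154,.003],[.002,-.154,.003],[.002,.154,.003],[-.216,0,.009]])
o1=sc([[155,47],[577,108],[62,393],[522,481],[345,135]],3.5,[235,115])
B1=np.array([[.13,-.15,0],[.13,.15,0]]); ob1=sc([[80,498],[490,582]],3.5,[235,115])
H2=np.array([[-.266,-.154,.003],[-.266,.154,.003],[.002,-.154,.003],[-.216,0,.009]])
o2=sc([[402,293],[58,72],[609,245],[272,160]],4.5,[260,135])
B2=np.array([[-.13,-.15,0],[-.13,.15,0]]); ob2=sc([[357,558],[70,345]],4.5,[260,135])
def f(v):
    b,th,d=v[:4],v[4],v[5:]
    r=[proj(hatch2w(H1,b,th),cs)-o1,proj(box2w(B1,b),cs)-ob1,proj(hatch2w(H2,b,th),cd)-o2,proj(box2w(B2,b),cd)-ob2]
    return np.append(np.concatenate(r).ravel(),(v[3]-.009)/.004)
s=least_squares(f,[.75,.1,0,.009,.4],loss='soft_l1')
print(s.x.round(4)); print(f(s.x)[:-1].reshape(-1,2).round(1).tolist())
print(np.sqrt(np.diag(np.linalg.inv(s.jac.T@s.jac))).round(4))
b=s.x[:4]
for t in (s.x[4],.02):
    print("knob wing",hatch2w(np.array([-.216,0,.021]),b,t),"top",hatch2w(np.array([-.216,0,.033]),b,t),"edge",hatch2w(np.array([-.252,.075,.003]),b,t))
E
python3 fit.py
```

```text
[ 0.5834 -0.0046 -0.009   0.0042  0.5086]
[[-0.1, 0.3], [-0.5, 0.0], [-1.5, -0.2], [-1.1, -0.5], [0.3, -0.2], [-0.2, 0.9], [0.0, 0.5], [-0.3, -0.8], [-0.7, 0.0], [-0.2, -1.1], [-1.0, -0.1], [0.1, 0.2], [-1.6, -0.1]]
[0.0014 0.0009 0.0058 0.0019 0.0108]
knob wing [ 0.53699744 -0.00420037  0.24268684] top [ 0.54284082 -0.00425283  0.25316788] edge [0.49746379 0.07115755 0.24449612]
knob wing [ 0.4998945  -0.00386729  0.14447551] top [ 0.50013448 -0.00386945  0.15647311] edge [0.46421645 0.07145602 0.12719906]
```

```bash
cat > st.py <<'E'
from h import *
from cell import arm
s=arm.observe(); M=R.from_rotvec(s["ee_rot"]).as_matrix()
print("t",s["clock"],"p",np.round(s["position"],4),"F",np.round(s["force"],2),"T",np.round(s["ft_torque"],3),"w",round(s["width"],3))
print("toolx",M[:,0].round(3),"tooly",M[:,1].round(3),"toolz",M[:,2].round(3)); print("q",np.round(s["joints"],3))
E
python3 st.py; python3 -c "
from h import *
from cell import arm
s=arm.observe(); M=R.from_rotvec(s['ee_rot']).as_matrix()
for t in ([.141,.609,.32],[.49,.071,.32]): print(M.T@(np.array(t)-s['position'])*100)"
```

```text
t 0.15 p [0.1405 0.6086 0.2261] F [-0.12  0.6  -0.92] T [ 0.018  0.063 -0.044] w 1.0
toolx [ 0.225  0.974 -0.001] tooly [-0.    -0.001 -1.   ] toolz [-0.974  0.225 -0.   ]
q [-1.447  0.435  0.025  1.574 -0.012  1.134 -0.075]
[ 0.03800938 -9.38875985 -0.04098861]
[-44.53338131  -9.32911954 -46.14779478]
```

```bash
cat > to.py <<'E'
import sys
from h import *
from cell import arm
s=arm.observe(); M=R.from_rotvec(s['ee_rot']).as_matrix()
yaw=np.arctan2(M[1,0],M[0,0]); print("roll to -0.009:",round(yaw+.009,3))
a=np.array(list(map(float,sys.argv[1:]))).reshape(-1,3)
for t in a: print(t,(M.T@(t-s['position'])*100).round(2))
E
python3 to.py .511 .0715 .30
```

```text
roll to -0.009: 1.353
[0.511  0.0715 0.3   ] [-44.01  -7.33 -48.18]
```

Request:
send_rows([
  [0,0,-5,0,0],
  [0,-3,-7.3,-3.3,0.1],
  [0,-7,-7.3,-7.6,0.25],
  [0,-11,-7.3,-12,0.4],
  [0,-15,-7.3,-16.4,0.55],
  [0,-19,-7.3,-20.8,0.7],
  [0,-23,-7.3,-25.2,0.85],
  [0,-27,-7.3,-29.6,1.0],
  [0,-31,-7.3,-34,1.15],
  [0,-35,-7.3,-38.3,1.3],
  [0,-39,-7.3,-42.7,1.35],
  [0,-42,-7.3,-46,1.353],
  [0,-44,-7.3,-48.2,1.353],
  [0,-44,-7.3,-48.2,1.353],
  [0,-44,-7.3,-48.2,1.353],
])

```text
clock: 2.02
position: [0.5108, 0.0726, 0.2995]
ee_rot: [-1.57, 0.007, -0.006]
force: [-0.2, 0.8, -0.4]
width: 0.002
```

```bash
python3 st.py; python3 to.py .511 .0715 .30;  python3 - <<'E'
from cell import arm, imaging
import cv2
for n in ["side","wrist"]:
    cv2.imwrite(f"pics/{n}1.png",imaging.get_image(n))
E
```

```text
t 2.025 p [0.5108 0.0726 0.2995] F [-0.24  0.85 -0.36] T [-0.041  0.053 -0.041] w 0.002
toolx [ 1.    -0.009 -0.001] tooly [-0.001  0.    -1.   ] toolz [0.009 1.    0.   ]
q [-0.736  0.208  0.606  1.759 -0.127  1.214 -0.105]
roll to -0.009: 0.0
[0.511  0.0715 0.3   ] [ 0.02 -0.05 -0.11]
```

View pics/wrist1.png

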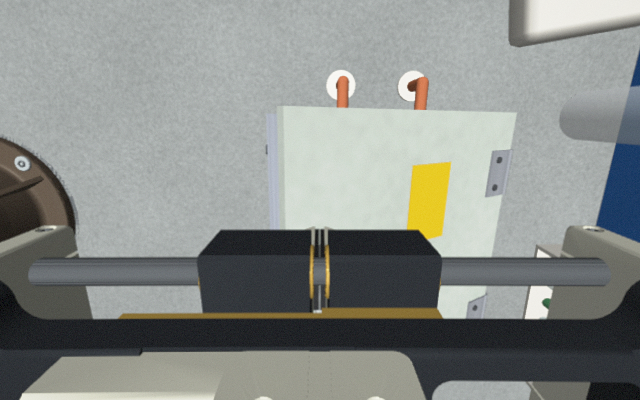

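View pics/side1.png

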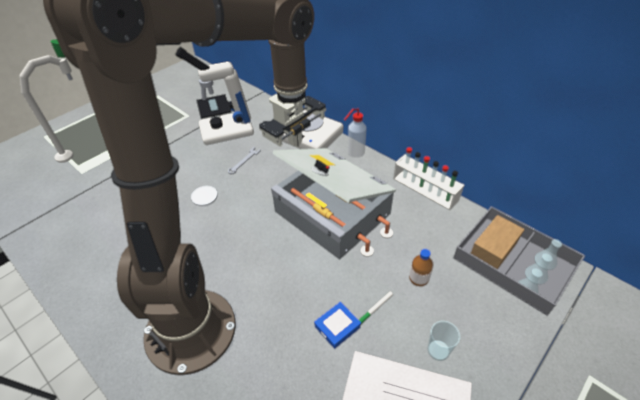

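```bash
cat >> h.py <<'E'
def wrist_cam(s,c):
    M=R.from_rotvec(s["ee_rot"]).as_matrix(); m=c["mount"]
    return dict(camera_matrix=c["camera_matrix"],distortion=c["distortion"],position=np.array(s["position"])+M@m[:3,3],orientation=R.from_matrix(M@m[:3,:3]).as_rotvec())
E
python3 - <<'E'
from h import *
from cell import arm,imaging
c=wrist_cam(arm.observe(),imaging.camera_params("wrist"))
b=[.5834,-.0046,-.009,.0042];th=.5086
print(proj(hatch2w(np.array([[-.266,.154,.003],[.002,.154,.003],[-.266,.08,.003],[.002,0,.003]]),b,th),c).round(1))
print(proj(box2w(np.array([[-.13,.15,.113]]),b),c).round(1), hatch2w(np.array([-.258,.075,.003]),b,th))
a=cv2.imread("pics/wrist1.png")[70:330,240:560]; cv2.imwrite("pics/w1z.png",cv2.resize(a,None,fx=2.5,fy=2.3))
E
```

```text
[[283.3 104.4]
 [518.3 109.2]
 [286.3 213.1]
 [495.7 243.8]]
[[268.8 112.9]] [0.49219539 0.0712239  0.24745465]
```

View pics/w1z.png

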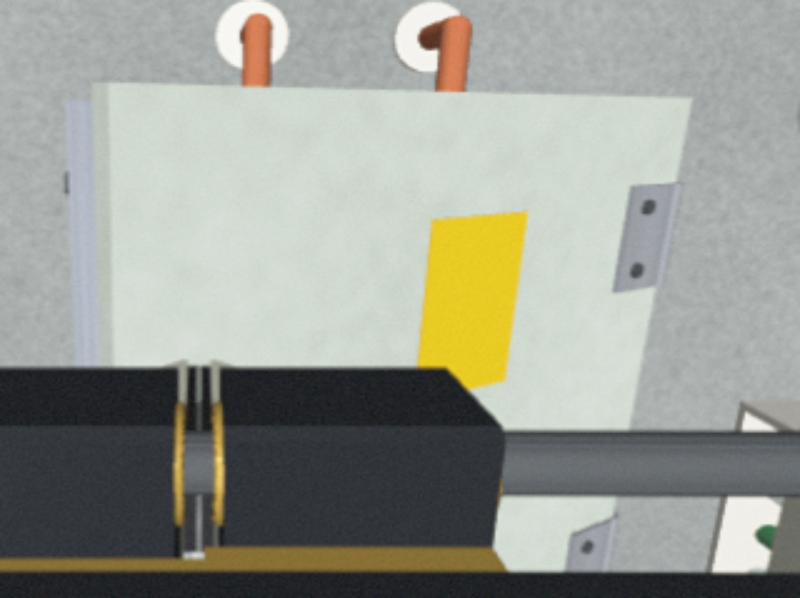

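Run:
```python
from h import *
b=[.5834,-.0046,-.009,.0042]
p0=np.array([.511,.0726,.2995])
for th in np.arange(.52,.0,-.04):
    p=hatch2w(np.array([-.258,.076,.003]),b,th)+[.019,0,0]-p0
    print(round(th,2),(p*100).round(2))
```

```text
0.52 [ 0.17 -0.04 -4.95]
0.48 [-0.34 -0.03 -5.85]
0.44 [-0.81 -0.03 -6.77]
0.4 [-1.24 -0.03 -7.71]
0.36 [-1.63 -0.02 -8.66]
0.32 [-1.99 -0.02 -9.63]
0.28 [ -2.3   -0.02 -10.61]
0.24 [-2.580e+00 -1.000e-02 -1.161e+01]
0.2 [-2.820e+00 -1.000e-02 -1.261e+01]
0.16 [-3.010e+00 -1.000e-02 -1.362e+01]
0.12 [-3.170e+00 -1.000e-02 -1.464e+01]
0.08 [-3.280e+00 -1.000e-02 -1.567e+01]
0.04 [-3.36e+00 -1.00e-02 -1.67e+01]
```

Request:
send_rows([
  [0,0,2,0,0],
  [0,0,4,0,0],
  [0,0.1,4.5,0,0],
  [0,0.1,4.9,0,0],
  [0,-0.1,5.3,0,0],
  [0,-0.3,5.7,0,0],
  [0,-0.5,6.1,0,0],
  [0,-0.7,6.5,0,0],
  [0,-0.7,6.5,0,0],
])

```text
clock: 3.25
position: [0.5039, 0.0719, 0.2344]
ee_rot: [-1.571, 0.007, -0.007]
force: [-0.4, -1.3, 0.1]
width: 0.005
```

Run:
```python
from cell import arm, imaging
import cv2
a=imaging.get_image("side")[100:265,230:410]; cv2.imwrite("pics/side2z.png",cv2.resize(a,None,fx=4,fy=3.6,interpolation=cv2.INTER_CUBIC))
```

```text
(no output)
```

View pics/side2z.png

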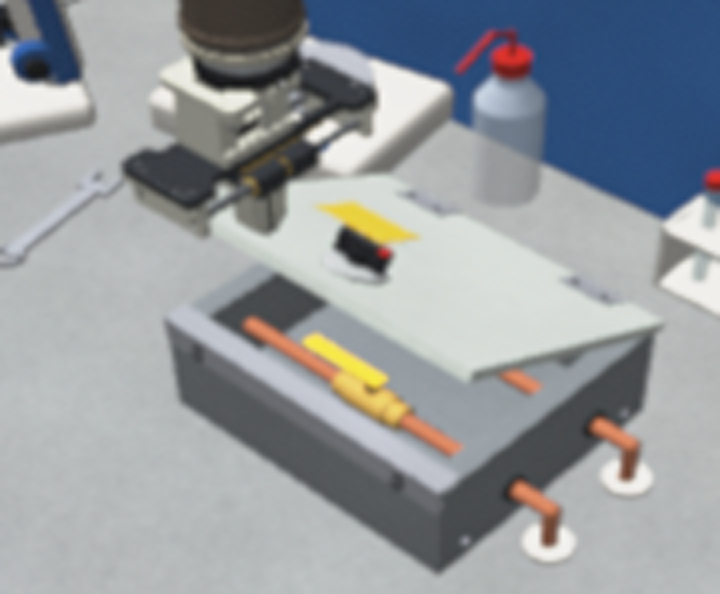

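Request:
send_rows([
  [0,-0.25,0.5,0,0],
  [0,-0.45,1.0,0,0],
  [0,-0.65,1.5,0,0],
  [0,-0.85,2.0,0,0],
  [0,-1.05,2.5,0,0],
  [0,-1.25,3.0,0,0],
  [0,-1.4,3.5,0,0],
  [0,-1.55,4.0,0,0],
  [0,-1.7,4.5,0,0],
  [0,-1.85,5.0,0,0],
  [0,-1.95,5.5,0,0],
  [0,-2.1,6.0,0,0],
  [0,-2.2,6.5,0,0],
  [0,-2.3,7.0,0,0],
])

```text
clock: 5.05
position: [0.4813, 0.0722, 0.1645]
ee_rot: [-1.571, 0.007, -0.007]
force: [-0.1, -0.6, 0.5]
width: 0.008
```

```bash
python3 st.py
```

```text
t 5.05 p [0.4813 0.0722 0.1645] F [-0.11 -0.55  0.48] T [-0.062 -0.048 -0.03 ] w 0.008
toolx [ 1.    -0.009  0.   ] tooly [ 0.  0. -1.] toolz [0.009 1.    0.   ]
q [-0.707  0.3    0.566  2.017 -0.207  0.88  -0.037]
```

Request:
send_rows([
  [0,-0.05,0.4,0,0],
  [0,-0.1,0.8,0,0],
  [0,-0.15,1.1,0,0],
  [0,-0.2,1.4,0,0],
  [0,-0.2,1.6,0,0],
  [0,-0.25,1.8,0,0],
  [0,-0.25,2.0,0,0],
  [0,-0.25,2.0,0,0],
])

```text
clock: 6.05
position: [0.4787, 0.0721, 0.1446]
ee_rot: [-1.571, 0.007, -0.007]
force: [0.3, -0.2, 0.2]
width: 0.001
```

Run:
```python
from cell import arm, imaging
import cv2
a=imaging.get_image("side")[100:265,230:410]; cv2.imwrite("pics/side3z.png",cv2.resize(a,None,fx=4,fy=3.6,interpolation=cv2.INTER_CUBIC))
```

```text
(no output)
```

View pics/side3z.png

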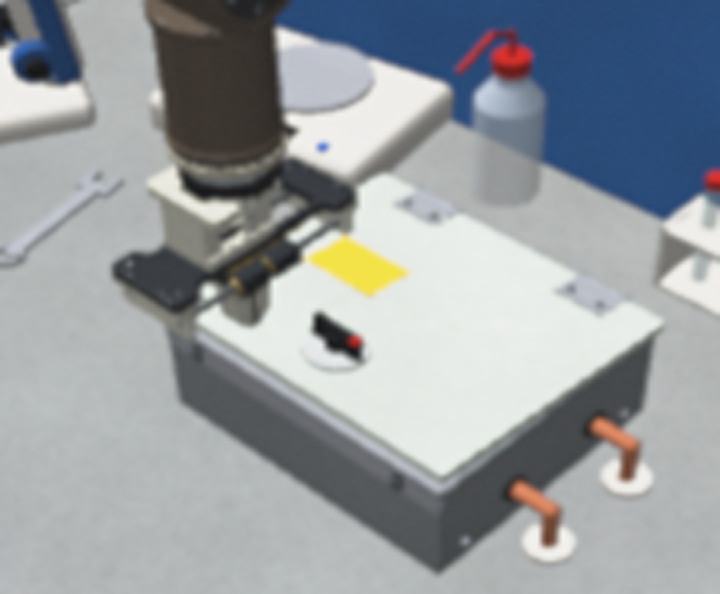

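Request:
send_rows([
  [0,0,0.1,0,0],
  [0,0,0.2,0,0],
  [0,0,0.3,0,0],
  [0,0,0.4,0,0],
  [0,0,0.4,0,0],
])

```text
clock: 6.72
position: [0.4788, 0.0722, 0.1407]
ee_rot: [-1.571, 0.007, -0.007]
force: [0.1, 0.6, -0.1]
width: 0.002
```

Request:
send_rows([
  [0,0,0.1,0,0],
  [0,0,0.2,0,0],
  [0,0,0.3,0,0],
  [0,0,0.3,0,0],
])

```text
clock: 7.22
position: [0.4788, 0.0721, 0.1377]
ee_rot: [-1.571, 0.007, -0.007]
force: [-0.1, 0.4, -0.1]
width: 0.005
```

Request:
send_rows([
  [0,0,0.1,0,0],
  [0,0,0.2,0,0],
  [0,0,0.2,0,0],
])

```text
clock: 7.6
position: [0.4787, 0.0722, 0.1357]
ee_rot: [-1.571, 0.007, -0.007]
force: [0.3, -0.2, -0.2]
width: 0.006
```

```bash
python3 st.py
```

```text
t 7.6 p [0.4787 0.0722 0.1357] F [ 0.33 -0.21 -0.2 ] T [-0.1    0.062  0.018] w 0.006
toolx [ 1.    -0.009  0.   ] tooly [ 0.  0. -1.] toolz [0.009 1.    0.   ]
q [-0.687  0.339  0.547  2.054 -0.241  0.81  -0.007]
```

Request:
send_rows([
  [0,0,0.1,0,0],
  [0,0,0.15,0,0],
  [0,0,0.15,0,0],
])

```text
clock: 7.98
position: [0.4788, 0.0722, 0.1342]
ee_rot: [-1.571, 0.007, -0.007]
force: [-0.2, 0.0, 0.4]
width: 0.007
```

Request:
send_rows([
  [0,0,0.1,0,0],
  [0,0,0.1,0,0],
])

```text
clock: 8.22
position: [0.4787, 0.0722, 0.1332]
ee_rot: [-1.571, 0.007, -0.007]
force: [-0.3, -0.0, -0.3]
width: 0.008
```

Request:
send_rows([
  [0,0,0.1,0,0],
  [0,0,0.1,0,0],
])

```text
clock: 8.48
position: [0.4787, 0.0721, 0.1322]
ee_rot: [-1.571, 0.007, -0.007]
force: [0.3, -0.1, -0.3]
width: 0.004
```

Request:
send_rows([
  [0,0,0.1,0,0],
  [0,0,0.15,0,0],
])

```text
clock: 8.72
position: [0.4787, 0.0722, 0.1308]
ee_rot: [-1.571, 0.007, -0.007]
force: [-2.0, 0.2, 4.8]
width: 0.003
```

Request:
send_rows([
  [0,0,0.1,0,0],
  [0,0,0.1,0,0],
])

```text
clock: 8.98
position: [0.4787, 0.0722, 0.1299]
ee_rot: [-1.571, 0.007, -0.007]
force: [-2.4, -0.7, 6.1]
width: 0.004
```

Request:
send_rows([
  [0,0,0.1,0,0],
  [0,0,0.1,0,0],
])

```text
clock: 9.22
position: [0.4787, 0.0722, 0.1292]
ee_rot: [-1.57, 0.007, -0.007]
force: [-3.3, -1.3, 10.6]
width: 0.006
```

Run:
```python
from cell import arm, imaging
import cv2
a=imaging.get_image("side")[100:265,230:410]; cv2.imwrite("pics/side4z.png",cv2.resize(a,None,fx=4,fy=3.6,interpolation=cv2.INTER_CUBIC))
```

```text
(no output)
```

View pics/side4z.png

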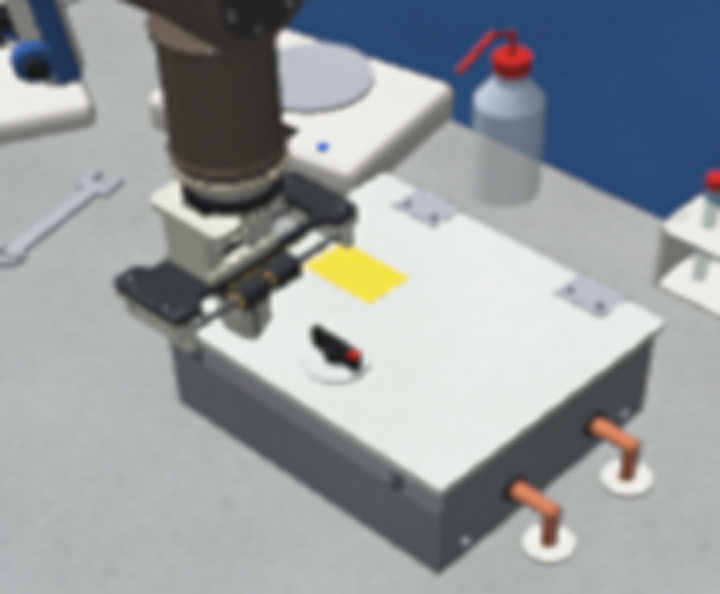

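Request:
send_rows([
  [0,0,-0.3,0,0],
  [0,0,-1.0,0,0],
  [0.2,0.5,-5,-0.5,0],
  [0.4,1,-9,-5,0],
  [0.4,2,-9.5,-10,0],
  [0.4,2.1,-9.5,-14,0],
  [0.4,2.1,-9.5,-15.5,0],
  [0.4,2.1,-9.5,-15.5,0],
  [0.4,2.1,-9.5,-15.5,0],
])

```text
clock: 10.4
position: [0.4984, -0.0813, 0.2235]
ee_rot: [-1.57, 0.006, -0.005]
force: [-0.1, -0.2, 0.5]
width: 0.402
```

```bash
python3 st.py
python3 - <<'E'
from cell import arm, imaging
import cv2,json
s=arm.observe(); json.dump({k:list(s[k]) for k in("position","ee_rot")},open("s5.json","w"))
for n in ["wrist","scene","side"]:
    cv2.imwrite(f"pics/{n}5.png",imaging.get_image(n))
a=cv2.imread("pics/wrist5.png")[20:300,180:500]; cv2.imwrite("pics/w5z.png",cv2.resize(a,None,fx=2.5,fy=2,interpolation=cv2.INTER_CUBIC))
a=cv2.imread("pics/scene5.png")[115:285,235:415]; cv2.imwrite("pics/scene5z.png",cv2.resize(a,None,fx=3.5,fy=3.5,interpolation=cv2.INTER_CUBIC))
E
```

```text
t 10.4 p [ 0.4984 -0.0813  0.2235] F [-0.11 -0.24  0.54] T [-0.08   0.044  0.004] w 0.402
toolx [ 1.    -0.007 -0.   ] tooly [-0.     0.001 -1.   ] toolz [0.007 1.    0.001]
q [-0.464  0.266  0.655  1.903 -0.188  1.034  0.264]
```

View pics/w5z.png

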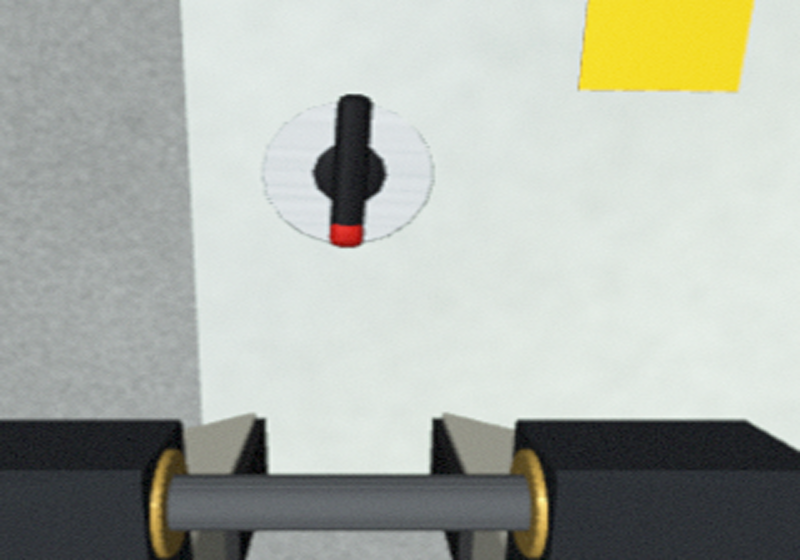

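View pics/scene5z.png

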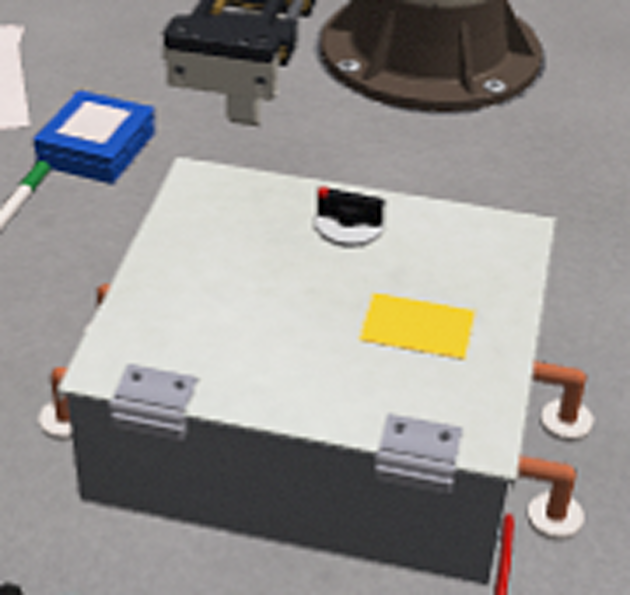

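```bash
cat > fit2.py <<'E'
from h import *
import json
from cell import imaging
cs,cd=imaging.camera_params("scene"),imaging.camera_params("side")
s=json.load(open("s5.json")); cw=wrist_cam(s,imaging.camera_params("wrist"))
H=dict(fm=[-.266,-.154,.003],fp=[-.266,.154,.003],hm=[.002,-.154,.003],hp=[.002,.154,.003],k=[-.216,0,.009],we=[-.216,.026,.033],wr=[-.216,-.026,.033])
def A(*n): return np.array([H[i] for i in n])
obs=[(cs,A('fm','fp','hm','hp','k'),sc([[178,157],[555,217],[62,390],[518,481],[349,217]],3.5,[235,115])),
 (cw,A('k','we','wr'),sc([[348,173],[354,97],[346,245]],[2.5,2],[180,20]))]
B1=np.array([[.13,-.15,0],[.13,.15,0]]); ob1=sc([[80,498],[490,582]],3.5,[235,115])
B2=np.array([[-.13,-.15,0],[-.13,.15,0]]); ob2=sc([[357,558],[70,345]],4.5,[260,135])
e1=sc([[186,80],[202,410]],[2.5,2],[180,20]) # front edge in wrist image
def f(v):
    b,th=v[:4],v[4]; g=v[5:8]
    r=[proj(hatch2w(h,b,th)+(g if c is cw else 0),c)-o for c,h,o in obs]
    r+=[proj(box2w(B1,b),cs)-ob1,proj(box2w(B2,b),cd)-ob2]
    E=proj(hatch2w(np.array([[-.266,.04,.003],[-.266,-.06,.003]]),b,th)+g,cw)
    d=(E[1]-E[0])/np.linalg.norm(E[1]-E[0]); n=np.array([-d[1],d[0]])
    r.append(((e1-E[0])@n)[None].repeat(1,0))
    return np.concatenate([np.concatenate([x.ravel() for x in r]),[(v[3]-.009)/.004,(th-.03)/.01],g/.002])
q=least_squares(f,[.58,0,0,.009,.03,0,0,0],loss='soft_l1'); print(q.x.round(4)); print(f(q.x).round(1)); print(np.sqrt(np.diag(np.linalg.inv(q.jac.T@q.jac))).round(4))
p=hatch2w(A('k','we','wr'),q.x[:4],q.x[4]); print("world",p.round(4),"wristworld",(p+q.x[5:8]).round(4))
E
python3 fit2.py
```

```text
[ 0.5821 -0.0042 -0.017   0.0032  0.0278 -0.0016 -0.0018 -0.0007]
[-0.3 -0.2  0.   0.  -1.2 -0.6 -0.2 -1.1  0.1  0.4 -0.1  0.4 -1.1 -2.4
  1.2  0.5 -0.   0.4 -0.3  0.6 -0.9  0.6 -1.9 -0.1 -0.1  0.5 -1.4 -0.2
 -0.8 -0.9 -0.3]
[0.0016 0.001  0.0051 0.0019 0.0073 0.0016 0.0012 0.002 ]
world [[ 0.4984 -0.0027  0.1332]
 [ 0.4995  0.0232  0.1572]
 [ 0.4986 -0.0288  0.1572]] wristworld [[ 0.4969 -0.0045  0.1326]
 [ 0.498   0.0214  0.1565]
 [ 0.4971 -0.0305  0.1565]]
```

Request:
send_rows([
  [0.4,0,0,3,0],
  [0.4,-0.1,0,6,0],
  [0.4,-0.1,0,7.7,0],
  [0.4,-0.1,2,7.73,0.005],
  [0.4,-0.1,5,7.73,0.005],
  [0.4,-0.1,7,7.73,0.005],
  [0.4,-0.1,7.7,7.73,0.005],
  [0.4,-0.1,8.1,7.73,0.005],
  [0.4,-0.1,8.1,7.73,0.005],
])

```text
clock: 11.68
position: [0.4984, -0.0057, 0.1431]
ee_rot: [-1.571, 0.011, -0.012]
force: [0.1, -0.7, -0.0]
width: 0.399
```

```bash
python3 st.py
python3 - <<'E'
from cell import arm, imaging
import cv2
a=imaging.get_image("side")[110:265,240:410]; cv2.imwrite("pics/side6z.png",cv2.resize(a,None,fx=4.5,fy=3.8,interpolation=cv2.INTER_CUBIC))
E
```

```text
t 11.675 p [ 0.4984 -0.0057  0.1431] F [ 0.14 -0.69 -0.01] T [-0.066  0.043 -0.041] w 0.399
toolx [ 1.    -0.014  0.001] tooly [ 0.001  0.    -1.   ] toolz [0.014 1.    0.   ]
q [-0.547  0.355  0.587  2.016 -0.261  0.842  0.172]
```

View pics/side6z.png

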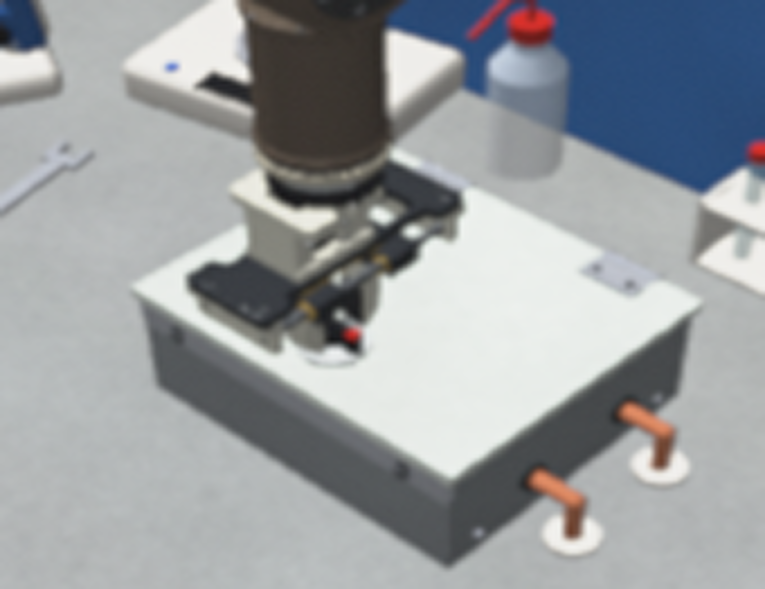

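Request:
send_rows([
  [0.4,0,0.2,0.1,0],
  [0.4,0,0.35,0.15,0],
  [0.4,0,0.45,0.15,0],
  [0.4,0,0.5,0.15,0],
  [0.4,0,0.5,0.15,0],
])

```text
clock: 12.35
position: [0.498, -0.0042, 0.1377]
ee_rot: [-1.571, 0.011, -0.011]
force: [-0.5, 0.0, 0.4]
width: 0.397
```

Request:
send_rows([
  [0.4,0,0.1,0,0],
  [0.4,0,0.1,0,0],
])

```text
clock: 12.6
position: [0.498, -0.0042, 0.1367]
ee_rot: [-1.571, 0.011, -0.011]
force: [-0.0, 0.4, -0.0]
width: 0.403
```

Request:
send_rows([
  [0.4,0,0.1,0,0],
  [0.4,0,0.1,0,0],
])

```text
clock: 12.85
position: [0.4981, -0.0043, 0.136]
ee_rot: [-1.57, 0.011, -0.011]
force: [-2.3, -0.3, 4.8]
width: 0.399
```

Request:
send_rows([
  [0.4,0,0.1,0,0],
  [0.4,0,0.1,0,0],
])

```text
clock: 13.1
position: [0.4981, -0.0042, 0.1353]
ee_rot: [-1.57, 0.011, -0.011]
force: [-3.5, 0.2, 9.2]
width: 0.403
```

Request:
send_rows([
  [0.4,0,-0.1,0,0],
  [0.3,0,-0.15,0,0],
  [0.0,0,-0.15,0,0],
  [0.0,0,-0.15,0,0],
  [0.0,0,-0.15,0,0],
  [0.0,0,-0.15,0,0],
], squeeze=15)

```text
clock: 13.85
position: [0.499, -0.0042, 0.1364]
ee_rot: [-1.571, 0.01, -0.012]
force: [5.5, 0.1, -3.6]
width: 0.111
```

```bash
python3 st.py
```

```text
t 13.85 p [ 0.499  -0.0042  0.1364] F [ 5.51  0.13 -3.6 ] T [-0.098 -0.861 -0.024] w 0.111
toolx [ 1.    -0.014  0.002] tooly [ 0.002 -0.    -1.   ] toolz [ 0.014  1.    -0.   ]
q [-0.545  0.365  0.581  2.023 -0.27   0.826  0.176]
```

Request:
send_rows([
  [0,0.05,0.05,0,0],
  [0,0.1,0.1,0,0],
  [0,0.1,0.15,0,0],
  [0,0.1,0.15,0,0],
])

```text
clock: 14.35
position: [0.4989, -0.0041, 0.1353]
ee_rot: [-1.57, 0.011, -0.011]
force: [-1.8, 1.2, 10.6]
width: 0.109
```

```bash
python3 st.py
```

```text
t 14.35 p [ 0.4989 -0.0041  0.1353] F [-1.76  1.17 10.63] T [ 0.029  0.533 -0.066] w 0.109
toolx [ 1.    -0.014 -0.   ] tooly [-0.     0.001 -1.   ] toolz [0.014 1.    0.001]
q [-0.542  0.368  0.58   2.022 -0.272  0.826  0.179]
```

Request:
send_rows([
  [0,0,0.05,0,0],
  [0,0,0.1,0,0],
  [0,0,0.1,0,0],
])

```text
clock: 14.72
position: [0.4989, -0.0042, 0.1346]
ee_rot: [-1.57, 0.011, -0.011]
force: [-2.1, 2.0, 15.8]
width: 0.112
```

```bash
python3 st.py
```

```text
t 14.725 p [ 0.4989 -0.0042  0.1346] F [-2.11  2.04 15.84] T [ 0.081  0.972 -0.037] w 0.112
toolx [ 1.    -0.014 -0.   ] tooly [-0.     0.001 -1.   ] toolz [0.014 1.    0.001]
q [-0.542  0.369  0.579  2.023 -0.274  0.825  0.18 ]
```

Request:
send_rows([
  [0,0,0.04,0,0],
  [0,0,0.04,0,0.12],
  [0,0,0.04,0,0.25],
  [0,0,0.04,0,0.36],
  [0,0,0.04,0,0.36],
])

```text
clock: 15.35
position: [0.499, -0.0042, 0.1343]
ee_rot: [-1.55, 0.295, -0.295]
force: [-3.5, 0.2, 17.6]
width: 0.11
```

```bash
python3 st.py
```

```text
t 15.35 p [ 0.499  -0.0042  0.1343] F [-3.49  0.2  17.56] T [-0.015  1.162 -0.054] w 0.11
toolx [ 0.93  -0.367 -0.   ] tooly [ 0.     0.001 -1.   ] toolz [0.367 0.93  0.001]
q [-0.611  0.387  0.677  2.028 -0.326  0.833 -0.123]
```

Request:
send_rows([
  [0,0,0.03,0,0.08],
  [0,0,0.03,0,0.16],
  [0,0,0.03,0,0.24],
  [0,0,0.03,0,0.3],
])

```text
clock: 15.85
position: [0.4991, -0.0043, 0.1341]
ee_rot: [-1.504, 0.529, -0.529]
force: [-3.3, 0.6, 17.5]
width: 0.108
```

```bash
python3 st.py
```

```text
t 15.85 p [ 0.4991 -0.0043  0.1341] F [-3.33  0.57 17.5 ] T [-0.073  1.058  0.16 ] w 0.108
toolx [ 0.78  -0.626 -0.   ] tooly [ 0.     0.001 -1.   ] toolz [0.626 0.78  0.001]
q [-0.667  0.406  0.76   2.032 -0.374  0.843 -0.37 ]
```

Request:
send_rows([
  [0,0,0,0,0.05],
  [0,0,0,0,0.1],
  [0,0,0,0,0.1],
])

```text
clock: 16.23
position: [0.4991, -0.0044, 0.134]
ee_rot: [-1.484, 0.606, -0.606]
force: [-2.5, -0.4, 17.0]
width: 0.109
```

```bash
python3 st.py
```

```text
t 16.225 p [ 0.4991 -0.0044  0.134 ] F [-2.52 -0.38 17.  ] T [-0.055  1.05   0.056] w 0.109
toolx [ 0.714 -0.7   -0.   ] tooly [ 0.     0.001 -1.   ] toolz [0.7   0.714 0.001]
q [-0.686  0.413  0.788  2.033 -0.391  0.847 -0.45 ]
```

Request:
send_rows([
  [0,0,0,0,0.1],
  [0,0,0,0,0.2],
  [0,0,0,0,0.3],
  [0,0,0,0,0.4],
  [0,0,0,0,0.5],
  [0,0,0,0,0.6],
  [0,0,0,0,0.6],
])

```text
clock: 17.1
position: [0.4992, -0.0046, 0.1338]
ee_rot: [-1.295, 1.064, -1.064]
force: [-2.5, -0.4, 14.8]
width: 0.105
```

```bash
python3 st.py
```

```text
t 17.1 p [ 0.4992 -0.0046  0.1338] F [-2.52 -0.39 14.81] T [-0.202  0.71   0.191] w 0.105
toolx [ 0.194 -0.981 -0.   ] tooly [ 0.  0. -1.] toolz [0.981 0.194 0.   ]
q [-0.793  0.47   0.962  2.04  -0.502  0.884 -0.927]
```

Request:
send_rows([
  [0,0,0,0,0.06],
  [0,0,0,0,0.12],
  [0,0,0,0,0.12],
])

```text
clock: 17.48
position: [0.4992, -0.0047, 0.1338]
ee_rot: [-1.244, 1.153, -1.153]
force: [-2.2, -0.1, 14.3]
width: 0.11
```

```bash
python3 st.py
```

```text
t 17.475 p [ 0.4992 -0.0047  0.1338] F [-2.18 -0.14 14.28] T [-0.217  0.634  0.173] w 0.11
toolx [ 0.076 -0.997 -0.   ] tooly [ 0.  0. -1.] toolz [0.997 0.076 0.   ]
q [-0.813  0.484  0.997  2.041 -0.526  0.894 -1.019]
```

Request:
send_rows([
  [0,0,0,0,0.03],
  [0,0,0,0,0.05],
  [0,0,0,0,0.05],
])

```text
clock: 17.85
position: [0.4993, -0.0047, 0.1338]
ee_rot: [-1.221, 1.19, -1.19]
force: [-1.9, -1.4, 14.4]
width: 0.105
```

```bash
python3 st.py
```

```text
t 17.85 p [ 0.4993 -0.0047  0.1338] F [-1.93 -1.41 14.36] T [-0.322  0.601  0.264] w 0.105
toolx [ 0.026 -1.    -0.   ] tooly [ 0.  0. -1.] toolz [1.    0.026 0.   ]
q [-0.82   0.49   1.011  2.042 -0.536  0.898 -1.057]
```

Request:
send_rows([
  [0,0,0,0,0.03],
  [0,0,0,0,0.03],
])

```text
clock: 18.1
position: [0.4992, -0.0047, 0.1338]
ee_rot: [-1.207, 1.212, -1.212]
force: [-1.4, -0.7, 12.9]
width: 0.11
```

```bash
python3 st.py
```

```text
t 18.1 p [ 0.4992 -0.0047  0.1338] F [-1.41 -0.72 12.89] T [-0.34   0.648  0.314] w 0.11
toolx [-0.004 -1.    -0.   ] tooly [ 0.  0. -1.] toolz [ 1.    -0.004  0.   ]
q [-0.825  0.494  1.02   2.042 -0.542  0.901 -1.08 ]
```

Request:
send_rows([
  [0,0,0,0,0.04],
  [0,0,0,0,0.04],
])

```text
clock: 18.35
position: [0.4993, -0.0047, 0.1337]
ee_rot: [-1.188, 1.241, -1.241]
force: [-1.9, -0.5, 11.9]
width: 0.12
```

```bash
python3 st.py
```

```text
t 18.35 p [ 0.4993 -0.0047  0.1337] F [-1.89 -0.47 11.93] T [-0.26   0.485  0.348] w 0.12
toolx [-0.044 -0.999 -0.   ] tooly [ 0.001  0.    -1.   ] toolz [ 0.999 -0.044  0.001]
q [-0.831  0.499  1.032  2.042 -0.55   0.904 -1.111]
```

Request:
send_rows([
  [0,0,-0.04,0,-0.03],
  [0,0,-0.09,0,-0.05],
  [0,0,-0.1,0,-0.05],
  [0.2,0,-0.1,0,-0.05],
  [0.4,0,-0.1,0,-0.05],
  [0.4,0,-0.1,0,-0.05],
])

```text
clock: 19.1
position: [0.4987, -0.004, 0.1338]
ee_rot: [-1.213, 1.205, -1.204]
force: [-0.3, 0.4, 0.2]
width: 0.367
```

```bash
python3 st.py
```

```text
t 19.1 p [ 0.4987 -0.004   0.1338] F [-0.31  0.35  0.18] T [-0.068  0.182 -0.   ] w 0.367
toolx [ 0.007 -1.    -0.   ] tooly [-0.001  0.    -1.   ] toolz [ 1.     0.007 -0.001]
q [-0.825  0.492  1.017  2.042 -0.539  0.901 -1.074]
```

Request:
send_rows([
  [0.45,0,-1,0,-0.05],
  [0.45,0,-3,0,-0.05],
  [0.45,0,-7,0,-0.05],
  [0.45,0,-11,0,-0.05],
  [0.45,0,-12,-4,-0.05],
  [0.45,0,-12,-8,-0.05],
  [0.45,0,-12,-10,-0.05],
  [0.45,0,-12,-10,-0.05],
])

```text
clock: 20.1
position: [0.3982, -0.0043, 0.2542]
ee_rot: [-1.232, 1.168, -1.159]
force: [-0.2, 1.0, 0.5]
width: 0.449
```

```bash
python3 st.py
python3 - <<'E'
from cell import arm, imaging
import cv2
for n in ["wrist","scene","side"]:
    cv2.imwrite(f"pics/{n}7.png",imaging.get_image(n))
a=cv2.imread("pics/scene7.png")[115:285,235:415]; cv2.imwrite("pics/scene7z.png",cv2.resize(a,None,fx=3.5,fy=3.5,interpolation=cv2.INTER_CUBIC))
a=cv2.imread("pics/side7.png")[110:265,240:410]; cv2.imwrite("pics/side7z.png",cv2.resize(a,None,fx=4.5,fy=3.8,interpolation=cv2.INTER_CUBIC))
E
```

```text
t 20.1 p [ 0.3982 -0.0043  0.2542] F [-0.23  1.04  0.46] T [-0.032  0.133  0.009] w 0.449
toolx [ 0.061 -0.998 -0.007] tooly [-0.     0.007 -1.   ] toolz [0.998 0.061 0.   ]
q [-1.382 -0.101  1.243  2.094  0.101  1.081 -1.698]
```

View pics/wrist7.png

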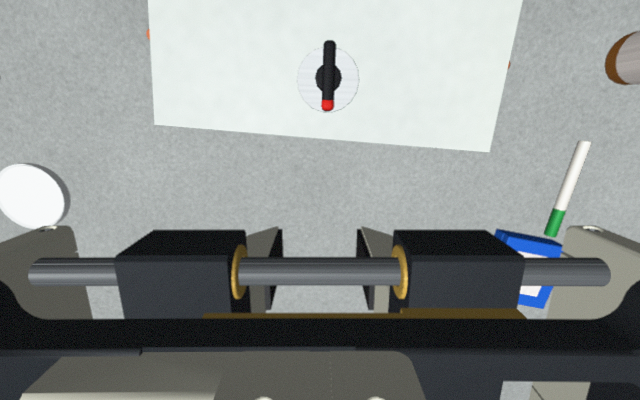

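View pics/side7z.png

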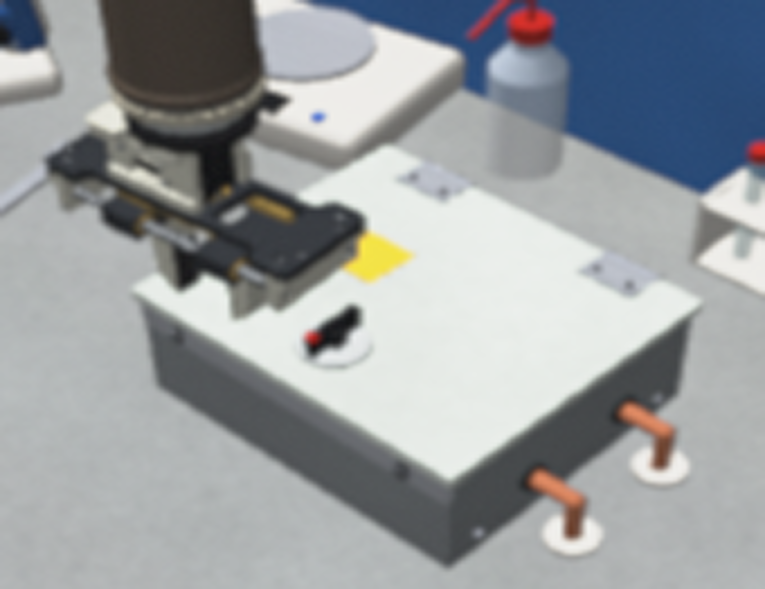

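View pics/scene7z.png

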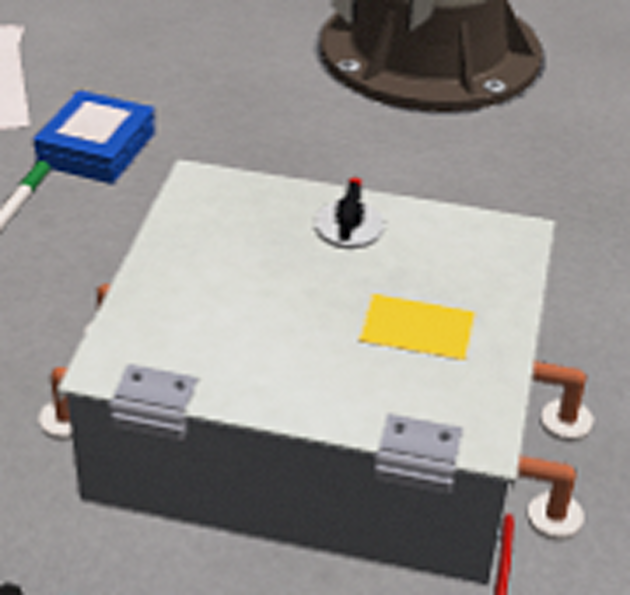

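Run:
```python
from h import *
from cell import arm,imaging
cw=wrist_cam(arm.observe(),imaging.camera_params("wrist"))
H=np.array
def P(v,k):
    b=v[:4];g=v[4:7]
    d=H([-np.sin(k),-np.cos(k),0])  # red end direction, -y turning clockwise to -x
    c=H([-.216,0,.033]); pts=np.array([c+.026*d,c-.026*d,[-.266,-.154,.003],[-.266,.154,.003],[-.216,0,.009]])
    return proj(hatch2w(pts,[v[0],v[1],v[2],.0045],.021),cw)
o=H([[327.5,110],[330,40.5],[491,152],[154.5,125],[328.2,79.5]])
q=least_squares(lambda v:(P(H([v[0],v[1],v[2],0,0,0,0]),v[3])-o).ravel(),[.58,0,0,1.5]); print(q.x,q.fun.round(1))
a=cv2.imread("pics/wrist7.png")[0:180,140:540]; cv2.imwrite("pics/w7z.png",cv2.resize(a,None,fx=2,fy=3,interpolation=cv2.INTER_CUBIC))
```

```text
[ 0.58180351 -0.00822825 -0.01734475  1.5239828 ] [ 0.7  0.4  0.7 -1.  -2.  -0.6  0.2  0.4  0.2  0.7]
```

View pics/w7z.png

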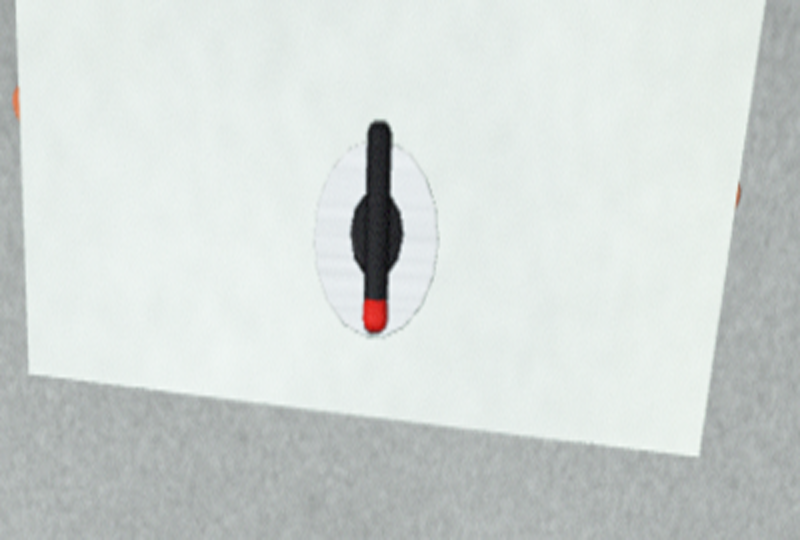

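```bash
python3 -c "
from cell import arm
print(arm.sign_off())"
```

```text
the job is handed in; nothing more can be done
None
```

The hatch is closed and latched, the gripper has let go and lifted clear, and I handed the job in at about 20 s.

- **Lowering:** I pushed the hatch down slowly at its front edge. The seal met the frame at about 0.035 rad, found by the rise in force.
- **Latching:** I gripped the wing with 15 N and pressed to about 17.5 N at the knob. I then turned the knob clockwise until the torque rose to about 0.35 N m and the pads began to slip on the wing. Force and torque were read only between moves; the highest push I saw was 17.6 N.
- **Final checks:** A fit to the wrist picture puts the knob at 1.52 rad, which is its stop. With the fingers open and no force on them, the hatch stayed at least 2.6 mm lower at the knob than before pressing. The last pictures show it still down, and the bystanders in view look unmoved.
- **Disagreements:** The camera fits differed by 2 to 4 mm (knob y and flange height), so I used the heights found by touch. Gripping the wing gave a brief sideways force of about 5.5 N and an upward pull of about 3.6 N on the knob. I centred the gripper before pressing.

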